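Find the loose paint-pot cap and hold its lid open

ROBOT

A 6-joint arm with a two-finger parallel gripper is mounted at the origin on the work surface. World frame = base frame: x ahead of the robot, y to its left, z up, the work surface at z = 0. Lengths are in m, angles in rad, forces in N, time in s.
With the tool pointing down it reaches from about 0.325 to 0.85 m from the base axis. Payload 4.4 kg.
Tool frame: the origin (TCP) lies midway between the tips of the shut fingers; the grasp point (between the pads) lies 19 mm behind it; x points along the fingers, y is the direction in which the jaws open and shut, and the axes are right-handed (so a half turn about x gives the same grasp; the last joint's range is limited). The gripper opens to 94 mm and grips with 3 to 60 N. Pads are 16 mm wide; open, the fingers measure 119 mm over their backs; the gripper's body (75 mm by 177 mm) begins 78 mm behind the grasp point.
Start: joints at [1.024, 0.207, 1.542, -0, 1.393, -0.15], TCP at [0.222, 0.531, 0.205] pointing down, gripper open.
Joint ranges: [-2.73, 2.73], [-0.86, 2.22], [0.23, 2.46], [-1.11, 4.25], [0.08, 2.63], [-2.82, 2.82]. Speed limits (rad/s): [2.79, 2.79, 3.14, 3.14, 3.14, 3.14].

INTERFACE

Orientations are given as a unit quaternion [w, x, y, z].
In Python, from workcell import env, effector, monitor, vision, ticket gives the robot as it stands. Calls block until the motion is done:
- env.reach(position, orientation): joint-space move of the TCP to a pose.
- env.movel(position, attitude=None, feed=0.15): straight line of the TCP; attitude=None keeps the orientation; feed is the mean speed in m/s.
- env.move_joints(angles): joint-space move.
- effector.gripper_open() and effector.grab(): open the fingers fully, or close them until they stop; the grip force is fixed at half the most.
- env.pause(seconds).
- env.inverse_kinematics(position, orientation): joint angles nearest the present ones, or None.
- monitor.sense(): the state.
- vision.capture(name): name is "side" or "top"; returns a dict with "image" (384x512x3 uint8, red, green, blue), "depth" (384x512 float32, m along the optical axis (not along the pixel's ray), 0 where there is no reading), "fx", "fy", "cx", "cy" (pixels), "rvec" (rotation vector, rad) and "tvec" (3), from world to camera coordinates, as OpenCV has them. Camera axes: x right, y down, z forward; pixel columns grow to the right and rows downward; lengths in m; the calibration is good to about 2 mm. A picture is of the moment at which its call begins.
A pose or a line that the arm cannot do raises env.IKError and nothing moves.
- ticket.hand_in(): hands the job in, once; it reports no verdict.
The state is a dict: "t": time; "joint_pos": joint angles; "joint_vel": joint speeds; "joint_torque": joint torques, N m; "tcp_pos": TCP position; "orientation": TCP orientation; "contact_force": force on the tool from outside, world axes, zero at the start; "wrist_torque": the same for the moment, N m; "gripper_width": opening from 0.0 (shut) to 1.0 (fully open).
Only numpy, scipy, OpenCV 4.12 (cv2) and the standard library are available. Lean on these libraries where they do the work, as an engineer would, in place of code of your own. Each camera call takes 0.05 s, during which the arm holds its last target.

TASK

Two of the three paint pots in the wooden rack have caps that have dried fast; the third cap is loose and gives when tapped. Tap down on the top of each pot's cap with the fingers, one after the other from the robot's left to its right, to find out which is loose, then lift that pot's hinged lid by its tab to roughly 50 degrees and finish while still holding it open for the painter's brush (it falls shut if let go). Do not pull up on the dried caps, and leave the horses, brush, jars and other things around them where they are.

Things in the scene. Friction and masses are not known exactly. Their poses are not given: they have to be found in the camera images.
- rack: Pale wooden rack, a slab 145 mm (its x) by 360 mm (its y) by 26 mm high, fixed to the bench, with three pots in a row along its y axis at y = +110, 0 and -110 mm of its frame. Its +x side faces roughly away from the robot (yaw within 0.3 rad), so its +y end is the left one seen from the robot. Origin: underside of the slab, on the row's line, 50 mm from the slab's -x edge.
- pot_a: White plastic paint pot, 64 mm across, fixed upright in the rack, one of three alike in any order. Origin: centre of its underside, 20 mm above the bench; z up. Its grey flip cap, 64 mm across, turns with it: collar 62 to 76 mm above the origin, flat round lid 77 to 83 mm, hinged at the pot's -x side (towards the robot).
- tab_a (a point): Middle of the top face of the upright grip tab on the lid of pot_a: 18 mm long in the pot's x, 14 mm wide in y, rising from 83 to 110 mm above the pot's origin, centred at x = +18, y = 0 mm of the pot. Moves with the lid.
- hinge_a (a point): Point on the hinge line of the lid of pot_a, at x = -35 mm, z = 76 mm of the pot; the line runs along the pot's y axis. It sinks with the cap.
- cap_a (a joint): How far the cap of pot_a is pressed down onto its pot, m; 0 at rest. A loose cap is sprung: it starts to sink at about 2 N, is fully down at 0.006 with about 5 N, and comes back up. A cap dried fast does not sink (under 0.001); pulled upward with more than about 10 N it tears off its seal and reads below -0.002.
- lid_a (a joint): Opening angle of the lid of pot_a, rad; 0 shut. It opens upward about the hinge, the tab rising and swinging back towards the robot. A lid on a loose cap moves freely from 0 to 1.1, weighs about 35 g and falls shut by itself when let go; a dried-on one does not open (under 0.02).
- pot_b: White plastic paint pot, 64 mm across, fixed upright in the rack, one of three alike in any order. Origin: centre of its underside, 20 mm above the bench; z up. Its grey flip cap, 64 mm across, turns with it: collar 62 to 76 mm above the origin, flat round lid 77 to 83 mm, hinged at the pot's -x side (towards the robot).
- tab_b (a point): Middle of the top face of the upright grip tab on the lid of pot_b: 18 mm long in the pot's x, 14 mm wide in y, rising from 83 to 110 mm above the pot's origin, centred at x = +18, y = 0 mm of the pot. Moves with the lid.
- hinge_b (a point): Point on the hinge line of the lid of pot_b, at x = -35 mm, z = 76 mm of the pot; the line runs along the pot's y axis. It sinks with the cap.
- cap_b (a joint): How far the cap of pot_b is pressed down onto its pot, m; 0 at rest. A loose cap is sprung: it starts to sink at about 2 N, is fully down at 0.006 with about 5 N, and comes back up. A cap dried fast does not sink (under 0.001); pulled upward with more than about 10 N it tears off its seal and reads below -0.002.
- lid_b (a joint): Opening angle of the lid of pot_b, rad; 0 shut. It opens upward about the hinge, the tab rising and swinging back towards the robot. A lid on a loose cap moves freely from 0 to 1.1, weighs about 35 g and falls shut by itself when let go; a dried-on one does not open (under 0.02).
- pot_c: White plastic paint pot, 64 mm across, fixed upright in the rack, one of three alike in any order. Origin: centre of its underside, 20 mm above the bench; z up. Its grey flip cap, 64 mm across, turns with it: collar 62 to 76 mm above the origin, flat round lid 77 to 83 mm, hinged at the pot's -x side (towards the robot).
- tab_c (a point): Middle of the top face of the upright grip tab on the lid of pot_c: 18 mm long in the pot's x, 14 mm wide in y, rising from 83 to 110 mm above the pot's origin, centred at x = +18, y = 0 mm of the pot. Moves with the lid.
- hinge_c (a point): Point on the hinge line of the lid of pot_c, at x = -35 mm, z = 76 mm of the pot; the line runs along the pot's y axis. It sinks with the cap.
- cap_c (a joint): How far the cap of pot_c is pressed down onto its pot, m; 0 at rest. A loose cap is sprung: it starts to sink at about 2 N, is fully down at 0.006 with about 5 N, and comes back up. A cap dried fast does not sink (under 0.001); pulled upward with more than about 10 N it tears off its seal and reads below -0.002.
- lid_c (a joint): Opening angle of the lid of pot_c, rad; 0 shut. It opens upward about the hinge, the tab rising and swinging back towards the robot. A lid on a loose cap moves freely from 0 to 1.1, weighs about 35 g and falls shut by itself when let go; a dried-on one does not open (under 0.02).
- cup: White mixing thimble, 28 mm across, 22 mm high, standing on the rack beside the pots. Bystander; origin under its centre.
- brush: Flat paint brush 170 mm long, 11 mm wide, 8 mm thick, lying on the rack along the row, on the far side of the pots. Bystander; origin under its middle.
- horse_1: Unpainted carved wooden horse, about 95 mm long and 95 mm tall, standing beyond the rack. Bystander; origin between its feet.
- horse_2: Red carved wooden horse, same size, standing beyond the rack. Bystander; origin between its feet.
- water_jar: Open glass jar 68 mm across, 80 mm high, left of the rack. Bystander; origin under its centre.
- bottle: White paint bottle 48 mm across, 110 mm high, right of the rack. Bystander; origin under its centre.
- sanding_block: Cork sanding block 70 x 35 x 28 mm, on the robot's side of the rack, near its left end. Bystander; origin under its centre.

How it is judged:
By the outcome, as a careful person would: the job done as asked, in the order asked, and still so for the second after the job is handed in, while the arm keeps its last pose, push and grip.
It also fails if it takes over 54 s, if anything falls off the work surface, if the arm or the gripper's body presses on something with over 40 N, if the wrist force passes 120 N, or if a joint passes its speed limit or range.

## Working session

There is one attempt and no reset: what is moved stays moved. The work goes in short steps, each a Python script; the robot and the scene stay as the last script left them, time stands still between calls to the robot, and variables do not carry over. Pictures are saved under pics/ and viewed, and the job is handed in when it is done.

```bash
ls; mkdir -p pics; python3 - <<'E'
from workcell import env, effector, monitor, vision, ticket
import cv2,numpy as np
s=monitor.sense();print(s)
for n in("side","top"):
    c=vision.capture(n);cv2.imwrite(f"pics/{n}0.png",c["image"][:,:,::-1]);np.savez(f"{n}0.npz",**c)
    R=cv2.Rodrigues(np.array(c["rvec"]))[0];print(n,c["fx"],c["cx"],c["cy"],-R.T@np.array(c["tvec"]),R[2])
E
```

```text
pics
{'t': 0.0, 'joint_pos': array([ 1.02450194e+00,  2.07375996e-01,  1.54292157e+00, -1.16011719e-05,
        1.39352373e+00, -1.50533784e-01]), 'joint_vel': array([ 0.00118367, -0.00039379,  0.00042567,  0.00092231,  0.00072776,
        0.00040916]), 'joint_torque': array([ 3.93711362e-04, -3.70874727e+01, -2.81417584e+01,  6.99594710e-02,
        3.62207531e-02, -1.75817486e-04]), 'tcp_pos': array([0.22127906, 0.52984836, 0.20433118]), 'orientation': array([ 0.69304244,  0.13826836,  0.69357287, -0.13975232]), 'contact_force': array([ 0.21008168, -0.83780201, -0.34488907]), 'wrist_torque': array([0.01770553, 0.03991866, 0.00732322]), 'gripper_width': 1.0018668122633625}
side 420.10615953935576 251.04619169437478 190.72276997532072 [0.56847783 0.89013333 0.64523996] [ 0.0245537 -0.8455837 -0.5332779]
top 375.9229056551559 259.0752098547777 194.1970449275435 [0.48669511 0.05073969 0.96001694] [ 0.12527871 -0.02835608 -0.99171628]
```

View pics/side0.png

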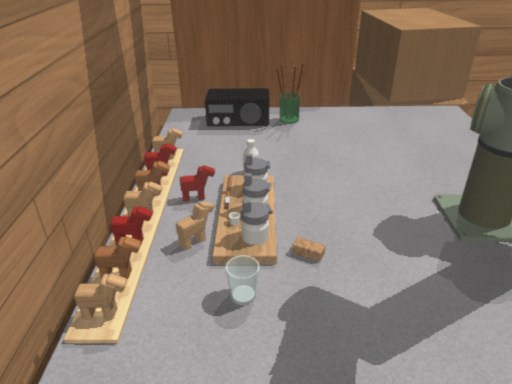

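View pics/top0.png

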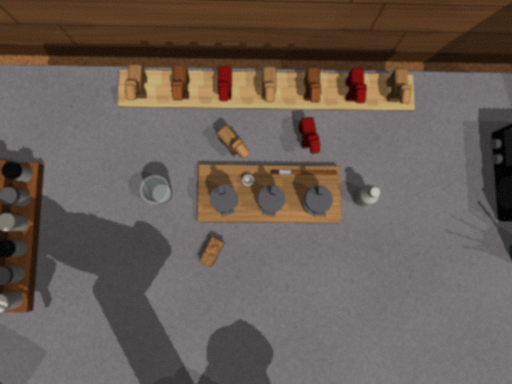

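The side view shows the three pots around (255,220), (256,192) and (256,170). In the top view the caps are at about (224,199), (271,199) and (318,200), and the tabs are small bumps near their upper edges. I'll enlarge the crops and mask the caps.

```bash
cat > h.py <<'E'
import numpy as np,cv2
def cam(c):
    R=cv2.Rodrigues(np.array(c["rvec"]))[0];t=np.array(c["tvec"]).ravel();return R,t
def pts(c):
    R,t=cam(c);d=c["depth"];v,u=np.mgrid[0:384,0:512]
    P=np.stack([(u-c["cx"])/c["fx"]*d,(v-c["cy"])/c["fy"]*d,d],-1)
    return (P-t)@R
def ray(c,u,v,z):
    R,t=cam(c);o=-R.T@t;r=R.T@np.array([(u-c["cx"])/c["fx"],(v-c["cy"])/c["fy"],1]);return o+r*(z-o[2])/r[2]
E
python3 - <<'E'
import numpy as np,cv2
from h import *
T=np.load("top0.npz");S=np.load("side0.npz")
for n,c,(x0,y0,x1,y1) in(("top",T,(190,155,350,230)),("side",S,(205,130,295,270))):
    im=c["image"][y0:y1,x0:x1,::-1]; k=5 if n=="top" else 4
    cv2.imwrite(f"pics/{n}0z.png",cv2.resize(im,None,fx=k,fy=k,interpolation=cv2.INTER_CUBIC))
P=pts(T);
z=P[...,2]
for lo,hi in((.095,.108),(.112,.14)):
    m=((z>lo)&(z<hi)).astype(np.uint8);m[:155]=0;m[230:]=0;m[:,:190]=0;m[:,345:]=0
    n,l,st,ce=cv2.connectedComponentsWithStats(m)
    for i in range(1,n):
        if st[i,4]>5: print(lo,st[i],ce[i],P[l==i].mean(0),P[l==i].min(0),P[l==i].max(0))
Q=pts(S)
for lo,hi in((.112,.14),):
    m=((Q[...,2]>lo)&(Q[...,2]<hi)&(Q[...,0]<.65)).astype(np.uint8);m[:130]=0;m[270:]=0;m[:,:205]=0;m[:,295:]=0
    n,l,st,ce=cv2.connectedComponentsWithStats(m)
    for i in range(1,n):
        if st[i,4]>3: print("S",st[i],ce[i],Q[l==i].mean(0),Q[l==i].min(0),Q[l==i].max(0))
E
```

```text
0.095 [210 185  28  32 588] [224.16326531 200.25      ] [0.58035082 0.10603711 0.10361005] [0.54463183 0.07665965 0.0950311 ] [0.61588584 0.13854153 0.10774153]
0.095 [258 185  28  32 584] [271.12328767 200.55650685] [ 0.58041693 -0.00146427  0.10371688] [ 0.54509842 -0.03364581  0.0982248 ] [0.61699759 0.02874018 0.10783341]
0.095 [305 186  28  30 566] [318.61837456 201.11837456] [ 0.57995038 -0.11102284  0.10333283] [ 0.54770314 -0.14247791  0.09509486] [ 0.61542381 -0.08078574  0.10787882]
0.112 [218 185   8  10  58] [221.17241379 189.51724138] [0.60149339 0.11141239 0.12910512] [0.59291336 0.10362923 0.11291256] [0.6117146  0.11861373 0.13439459]
0.112 [270 186   8   9  57] [273.66666667 189.84210526] [ 0.60170992 -0.00559015  0.12913953] [ 0.59329091 -0.01307905  0.11503609] [0.61044899 0.00222362 0.13343384]
0.112 [317 186   8   9  68] [320.58823529 190.        ] [ 0.60239845 -0.11123363  0.12776816] [ 0.59422088 -0.11889383  0.11262622] [ 0.61138681 -0.1052314   0.13316473]
S [246 153   7   8  54] [249.03703704 156.53703704] [ 0.6009951  -0.10937409  0.1230914 ] [ 0.59296889 -0.12240063  0.11233639] [ 0.6094048  -0.10277782  0.13044185]
S [245 173   8   9  66] [248.42424242 176.77272727] [ 0.60014874 -0.00266046  0.12282761] [ 0.59137769 -0.01089057  0.11250656] [0.60873657 0.00261372 0.13053198]
S [243 199   9  11  80] [247.     203.6625] [0.60056052 0.11552774 0.12275011] [0.59157623 0.10346129 0.11200947] [0.60972713 0.1219341  0.13031449]
```

View pics/top0z.png

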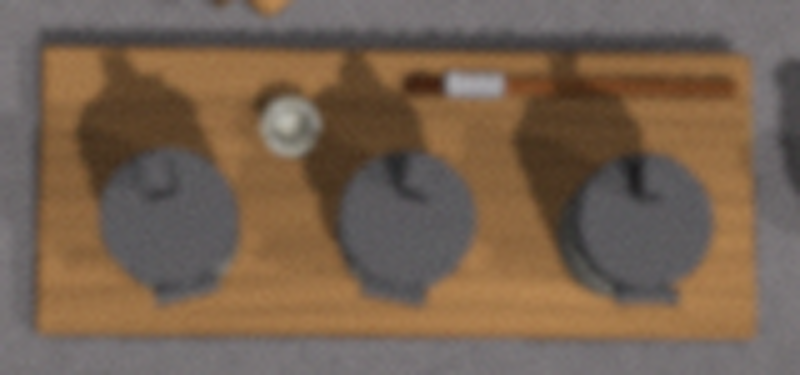

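View pics/side0z.png

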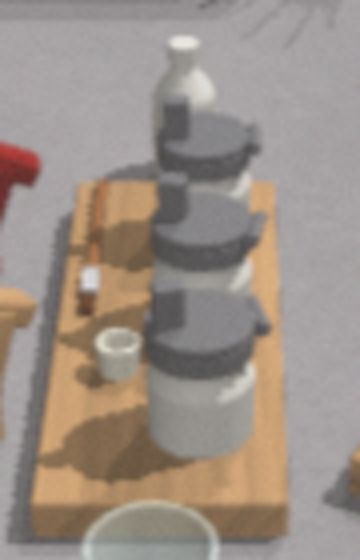

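The zoomed top view shows the discs centred near (170,217), (408,217) and (645,220). The hinge blocks are at (190,290), (395,290) and (647,293), so the pots have different yaws. Next I'll measure the centres, tabs and yaws.

```bash
cat > meas.py <<'E'
import numpy as np,cv2
from h import *
def measure(T,S):
    P=pts(T);Q=pts(S);out=[]
    for y0 in(.108,-.002,-.111):
        c=np.array([.582,y0])
        box=lambda A:(np.hypot(A[...,0]-c[0],A[...,1]-c[1])<.05)
        D=P[box(P)&(P[...,2]>.1005)&(P[...,2]<.1065)]
        h=cv2.convexHull((D[:,:2]*1000).astype(np.float32))
        (cx,cy),r=cv2.minEnclosingCircle(h)
        A=np.c_[2*h[:,0],np.ones(len(h))];s=np.linalg.lstsq(A,(h[:,0]**2).sum(1),rcond=None)[0]
        H=P[box(P)&(P[...,2]>.085)&(P[...,2]<.1)&(P[...,0]<cx/1000-.031)]
        tabT=P[box(P)&(P[...,2]>.124)];tabS=Q[box(Q)&(Q[...,2]>.1265)];allS=Q[box(Q)&(Q[...,2]>.112)]
        rt=cv2.minAreaRect((tabT[:,:2]*1000).astype(np.float32))
        print("pot",y0,"encl",cx,cy,r,"ls",s[:2],np.sqrt(s[2]+s[0]**2+s[1]**2),"lidz",np.median(D[:,2]))
        print("  tabT",tabT.mean(0),len(tabT),np.median(tabT[:,2]),"tabS",tabS.mean(0) if len(tabS) else 0,len(tabS),np.median(tabS[:,2]), "rect",rt)
        print("  hinge",H.mean(0),len(H))
        cc=np.array(s[:2])/1000
        a=tabT[:,:2].mean(0);b=H[:,:2].mean(0)
        print("  yaw tab-c %.3f c-h %.3f tab-h %.3f"%tuple(np.arctan2(v[1],v[0]) for v in(a-cc,cc-b,a-b)))
E
python3 - <<'E'
import numpy as np
from meas import *
T=np.load("top0.npz");S=np.load("side0.npz")
np.set_printoptions(precision=4,suppress=True);measure(T,S)
P=pts(T);z=P[...,2]
# rack: corners
m=((z>.016)&(z<.036)&(P[...,0]>.5)&(P[...,0]<.68)&(abs(P[...,1])<.21)).astype(np.uint8)
X=(P[m>0][:,:2]*1000).astype(np.float32);print(cv2.minAreaRect(X),np.median(P[m>0][:,2]))
for nm,(y0,y1,x0,x1) in dict(hu=(120,162,210,255),hr=(112,156,295,325),jar=(170,206,135,175),bot=(180,210,355,385),blk=(235,270,195,228),cup=(172,188,238,256)).items():
    A=P[y0:y1,x0:x1];B=A[A[...,2]>(.012 if nm!="cup" else .036)];print(nm,B.min(0),B.max(0))
E
```

```text
pot 0.108 encl 581.8802490234375 104.4963150024414 35.85723876953125 ls [581.7252 106.3232] 33.12038820794527 lidz 0.10362793549003027
  tabT [0.6022 0.1118 0.1307] 51 0.13078024661993812 tabS [0.6008 0.1129 0.1284] 33 0.12825485306484563 rect ((602.4796142578125, 112.07788848876953), (17.683216094970703, 13.571266174316406), 15.014339447021484)
  hinge [0.5469 0.1028 0.0989] 2
  yaw tab-c 0.260 c-h 0.102 tab-h 0.162
pot -0.002 encl 580.87548828125 -2.415893077850342 35.94550704956055 ls [581.497   -1.8671] 33.34258363473501 lidz 0.10376720561692805
  tabT [ 0.6024 -0.006   0.1305] 50 0.13056395469299886 tabS [ 0.6005 -0.0052  0.1287] 24 0.12861684455640737 rect ((602.4412841796875, -6.283533573150635), (13.577630996704102, 16.025314331054688), 89.8912124633789)
  hinge [0.5486 0.0112 0.0987] 2
  yaw tab-c -0.194 c-h -0.378 tab-h -0.309
pot -0.111 encl 580.5050659179688 -111.406982421875 35.534912109375 ls [ 581.9026 -112.2645] 32.771427100448335 lidz 0.103452725505679
  tabT [ 0.603  -0.1119  0.1304] 54 0.13087389666788968 tabS [ 0.6007 -0.1131  0.1286] 20 0.128514583289286 rect ((603.2278442382812, -112.0269775390625), (13.076735496520996, 16.974353790283203), 87.17788696289062)
  hinge [ 0.5482 -0.1167  0.0997] 1
  yaw tab-c 0.016 c-h 0.131 tab-h 0.087
((607.5264892578125, -2.8309326171875), (144.63621520996094, 360.4154052734375), 0.2675137519836426) 0.02691858769319254
hu [0.4867 0.0501 0.0152] [0.7676 0.1285 0.96  ]
hr [ 0.4867 -0.1199  0.0121] [0.7936 0.0507 0.96  ]
jar [0.4867 0.0507 0.012 ] [0.6394 0.3029 0.96  ]
bot [ 0.4867 -0.2606  0.0121] [0.6244 0.0507 0.96  ]
blk [0.425  0.0507 0.0123] [0.4976 0.1679 0.96  ]
cup [0.4867 0.0397 0.0362] [0.6497 0.0643 0.96  ]
```

The rack fit gives its origin at about (0.585,-0.003) with yaw near 0. The lid tops are at 0.1036 and the tab tops at about 0.1295 (0.1307 in the top view, 0.1285 in the side view), which agrees with the text. Next I'll refine the yaws from the hinge blocks and check IK for the taps and the lift.

```bash
cat >> h.py <<'E'
from scipy.spatial.transform import Rotation as Ro
# pots left to right: centre xy, yaw
def att(yaw,tilt=0.):
    # fingers down, jaws along pot y; tilt>0: rotated with the opening lid (about pot y, tab towards robot)
    R0=np.array([[0,-np.sin(yaw),np.cos(yaw)],[0,np.cos(yaw),np.sin(yaw)],[-1,0,0]])
    yv=np.array([-np.sin(yaw),np.cos(yaw),0])
    R=Ro.from_rotvec(-tilt*yv).as_matrix()@R0
    q=Ro.from_matrix(R).as_quat();return np.array([q[3],*q[:3]]),R
def P2W(c,yaw,x,z):return np.array([c[0]+x*np.cos(yaw),c[1]+x*np.sin(yaw),z])
E
python3 - <<'E'
from h import *
from workcell import env,monitor
T=np.load("top0.npz");np.set_printoptions(precision=4,suppress=True)
tabs=[(.6015,.1123),(.6015,-.0056),(.602,-.1125)]
C=[(.585,.107),(.585,-.0029),(.585,-.1129)]
for (u,v),t,c in zip(((227.6,213.4),(269,213.6),(319.4,214.2)),tabs,C):
    h=ray(T,u,v,.098)[:2];t=np.array(t)
    d=t-h;print(h,"yaw tab-h",np.arctan2(d[1],d[0]),np.linalg.norm(d),"c-h",np.arctan2(*(np.array(c)-h)[::-1]),"t-c",np.arctan2(*(t-np.array(c))[::-1]))
print(att(0)[1])
for c,y in zip(C,(.27,-.19,.01)):
    for s in (0,np.pi):
      for tilt in(-.3,0,.3,.6,.75,.9):
        q,R=att(y,tilt)
        if s: q=Ro.from_matrix(R@np.diag([1,-1,-1])).as_quat()[[3,0,1,2]]
        # TCP at lid x=18,z=.106 rotated
        th=max(tilt,0);a=np.array([53,10]);b=np.array([a[0]*np.cos(th)-a[1]*np.sin(th),a[0]*np.sin(th)+a[1]*np.cos(th)])/1000
        print(c,s>0,tilt,env.inverse_kinematics(P2W(c,y,-.035+b[0],.096+b[1]),q))
print(monitor.sense()["t"])
E
```

```text
[0.5507 0.0981] yaw tab-h 0.2728744070652225 0.052781215064641326 c-h 0.25434638001155985 t-c 0.31080208676854354
[0.5508 0.0031] yaw tab-h -0.16961356582447262 0.05143274318030362 c-h -0.1731847320444986 t-c -0.1621988334633817
[ 0.5501 -0.1134] yaw tab-h 0.016561931139214746 0.051861868859214885 c-h 0.013165116375139951 t-c 0.023525070985216747
[[ 0.  0.  1.]
 [ 0.  1.  0.]
 [-1.  0.  0.]]
(0.585, 0.107) False -0.3 [ 0.0746  0.5913  1.2581 -0.0574  1.5868 -1.7586]
(0.585, 0.107) False 0 [ 0.0423  0.3788  1.5372 -0.      1.2256 -1.7984]
(0.585, 0.107) False 0.3 [-0.0055  0.1706  1.8051  0.1046  0.8792 -1.9014]
(0.585, 0.107) False 0.6 [-0.0747  0.006   2.063   0.3849  0.5332 -2.1945]
(0.585, 0.107) False 0.75 [-0.1191 -0.0466  2.1842  0.7481  0.3899 -2.5716]
(0.585, 0.107) False 0.9 None
(0.585, 0.107) True -0.3 [ 0.0746  0.5913  1.2581 -0.0574  1.5868  1.383 ]
(0.585, 0.107) True 0 [ 0.0423  0.3788  1.5372 -0.      1.2256  1.3431]
(0.585, 0.107) True 0.3 [-0.0055  0.1706  1.8051  0.1046  0.8792  1.2402]
(0.585, 0.107) True 0.6 [-0.0747  0.006   2.063   0.3849  0.5332  0.947 ]
(0.58
[... 1148 characters left out ...]
0.3 [-0.3952  0.1762  1.7985  0.1498  0.8954 -2.0538]
(0.585, -0.1129) False 0.6 [-0.4939  0.0183  2.0505  0.5087  0.5941 -2.4307]
(0.585, -0.1129) False 0.75 [-0.5558 -0.0295  2.1679  0.8711  0.498  -2.8125]
(0.585, -0.1129) False 0.9 None
(0.585, -0.1129) True -0.3 [-0.2786  0.5903  1.2597 -0.0842  1.5799  1.2937]
(0.585, -0.1129) True 0 [-0.3258  0.3804  1.535  -0.      1.2262  1.235 ]
(0.585, -0.1129) True 0.3 [-0.3952  0.1762  1.7985  0.1498  0.8954  1.0878]
(0.585, -0.1129) True 0.6 [-0.4939  0.0183  2.0505  0.5087  0.5941  0.7109]
(0.585, -0.1129) True 0.75 [-0.5558 -0.0295  2.1679  0.8711  0.498   0.3291]
(0.585, -0.1129) True 0.9 [-0.6256 -0.0432  2.2752  1.3518  0.4965 -0.1819]
0.1
```

Yaws come out at about 0.27, -0.17 and 0.015. The wrist stays in range if I pre-tilt the grasp by about -0.35. Now I'll tap the left pot first.

```bash
cat > tap.py <<'E'
from h import *
from workcell import env,effector,monitor
C=[(.5848,.107),(.5848,-.0029),(.5848,-.1129)];Y=[.27,-.172,.016]
def flip(R): return Ro.from_matrix(R@np.diag([1,-1,-1])).as_quat()[[3,0,1,2]]
def f(n=4):
    s=[monitor.sense() for _ in range(1)];return s[0]["contact_force"]
def tap(i):
    q=flip(att(Y[i])[1]);p=lambda z:P2W(C[i],Y[i],-.011,z)
    env.reach(p(.15),q);
    env.movel(p(.111),q,feed=.08);env.pause(.2)
    b=monitor.sense();f0=b["contact_force"];z=.111;log=[]
    while z>.0945:
        z-=.001;env.movel(p(z),q,feed=.03)
        s=monitor.sense();fz=s["contact_force"][2]-f0[2];log.append((round(z*1000,1),round(s["tcp_pos"][2]*1000,2),round(fz,2)))
        if fz>8: break
    env.pause(.15);s=monitor.sense();print("hold",s["tcp_pos"][2],s["contact_force"]-f0)
    env.movel(p(.15),q,feed=.12)
    print(i,f0,log,monitor.sense()["t"])
E
python3 - <<'E'
from tap import *
np.set_printoptions(precision=3,suppress=True)
effector.grab();print(monitor.sense()["gripper_width"],monitor.sense()["t"])
tap(0)
E
```

```text
0.00399790573760179 1.5167
hold 0.1028100232465067 [-3.801 -0.294 10.029]
0 [-0.069  0.205 -0.046] [(110.0, np.float64(110.15), np.float64(-0.21)), (109.0, np.float64(108.91), np.float64(0.36)), (108.0, np.float64(107.88), np.float64(0.31)), (107.0, np.float64(106.9), np.float64(0.18)), (106.0, np.float64(105.89), np.float64(0.05)), (105.0, np.float64(104.9), np.float64(-0.05)), (104.0, np.float64(103.92), np.float64(-0.29)), (103.0, np.float64(103.12), np.float64(-0.18)), (102.0, np.float64(102.92), np.float64(5.61)), (101.0, np.float64(102.81), np.float64(9.77))] 7.5667
```

The left cap took 10 N with only about 0.1 to 0.2 mm of give, so it is dried fast. The middle one is next, then the right.

```bash
python3 - <<'E'
from tap import *
np.set_printoptions(precision=3,suppress=True)
tap(1);tap(2)
E
```

```text
hold 0.097129430586542 [-2.025 -0.032  9.499]
1 [ 0.013  0.111 -0.045] [(110.0, np.float64(110.15), np.float64(-0.12)), (109.0, np.float64(108.89), np.float64(-0.78)), (108.0, np.float64(107.88), np.float64(-0.04)), (107.0, np.float64(106.87), np.float64(0.64)), (106.0, np.float64(105.89), np.float64(0.04)), (105.0, np.float64(104.89), np.float64(-0.5)), (104.0, np.float64(103.92), np.float64(0.24)), (103.0, np.float64(103.32), np.float64(0.86)), (102.0, np.float64(102.25), np.float64(2.54)), (101.0, np.float64(101.16), np.float64(3.34)), (100.0, np.float64(100.12), np.float64(3.61)), (99.0, np.float64(99.12), np.float64(4.04)), (98.0, np.float64(98.12), np.float64(3.89)), (97.0, np.float64(97.21), np.float64(5.36)), (96.0, np.float64(97.12), np.float64(9.26))] 13.4083
hold 0.10281375477332741 [-3.931 -0.773  8.585]
2 [0.58  0.996 0.012] [(110.0, np.float64(110.13), np.float64(0.36)), (109.0, np.float64(108.89), np.float64(-0.67)), (108.0, np.float64(107.85), np.float64(-0.19)), (107.0, np.float64(106.9), np.float64(-0.12)), (106.0, np.float64(105.93), np.float64(-0.9)), (105.0, np.float64(104.89), np.float64(0.21)), (104.0, np.float64(103.92), np.float64(0.6)), (103.0, np.float64(103.07), np.float64(0.12)), (102.0, np.float64(102.9), np.float64(5.14)), (101.0, np.float64(102.84), np.float64(9.32))] 17.9833
```

Only the middle cap sank, by 6 mm at roughly 2 to 5 N. The right one is fast as well. I'll grasp the middle tab with the tool pre-tilted.

```bash
cat > grasp.py <<'E'
from tap import *
PT=-.35; c=C[1]; y=Y[1]; HZ=.0958; HX=-.035
def dirv(R): return R[:,0]
G0=np.array([.0178-HX, .127-HZ]) # grasp point rel hinge (pot x, z), shut
def pose(th,back=0.):
    q,R=att(y,PT+th);co,si=np.cos(th),np.sin(th)
    g=np.array([G0[0]*co-G0[1]*si,G0[0]*si+G0[1]*co])
    p=P2W(c,y,HX+g[0],HZ+g[1])+R[:,0]*(.019-back)
    return p,flip(R)
E
python3 - <<'E'
from grasp import *
from workcell import vision
np.set_printoptions(precision=3,suppress=True)
effector_pos=monitor.sense()["tcp_pos"]
env.movel(effector_pos+[0,0,.04],feed=.2)
effector.gripper_open()
p,q=pose(0,.07);env.reach(p,q)
p,q=pose(0);print(p);env.movel(p,q,feed=.08);env.pause(.1)
s=monitor.sense();print(s["tcp_pos"],s["contact_force"],s["t"],s["gripper_width"])
for n in("side","top"):
    k=vision.capture(n);im=k["image"][:,:,::-1]
    im=im[100:270,170:340] if n=="side" else im[130:260,190:360]
    cv2.imwrite(f"pics/{n}1.png",cv2.resize(im,None,fx=3,fy=3,interpolation=cv2.INTER_CUBIC))
E
```

```text
[ 0.596 -0.005  0.109]
[ 0.597 -0.005  0.11 ] [ 1.044  0.558 -0.797] 21.45 0.9984988840580407
```

View pics/side1.png

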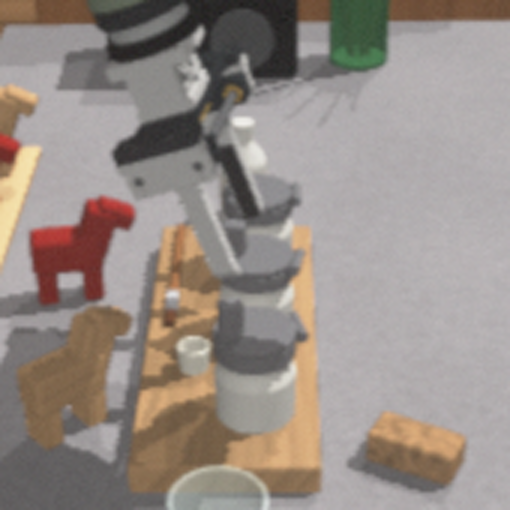

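View pics/top1.png

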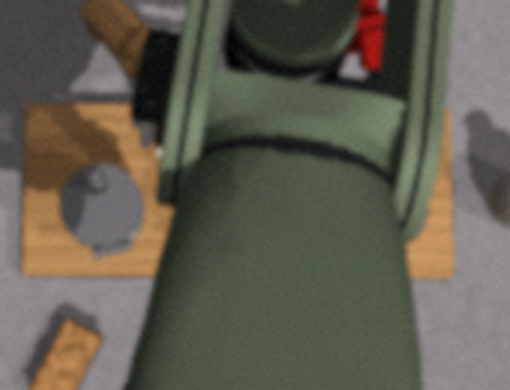

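The side view shows the fingers straddling the middle tab at about (235,250), with one finger on each side and nothing touched. I'll close them and start the arc.

```bash
python3 - <<'E'
from grasp import *
np.set_printoptions(precision=3,suppress=True)
effector.grab();s=monitor.sense();print(s["gripper_width"]*94,s["contact_force"],s["wrist_torque"],s["t"])
for d in range(3,19,3):
    p,q=pose(np.radians(d));env.movel(p,q,feed=.03)
    s=monitor.sense();print(d,s["tcp_pos"]-p,s["contact_force"],s["wrist_torque"],s["gripper_width"]*94,s["t"])
    if np.linalg.norm(s["contact_force"])>15: break
E
```

```text
13.749254537955894 [-0.446 -2.783 -0.234] [-0.343  0.087 -0.05 ] 22.75
3 [-0.    -0.001  0.   ] [ 0.124 -3.156 -0.664] [-0.648 -0.055  0.021] 14.067155508582314 23.0
6 [-0.    -0.001  0.   ] [-0.31  -3.281 -1.227] [-0.768  0.022  0.068] 14.21341762650878 23.25
9 [-0.    -0.001  0.   ] [-1.046 -3.897 -0.546] [-0.891  0.115  0.007] 13.55567475128313 23.5
12 [ 0. -0. -0.] [-0.812 -4.797 -1.492] [-1.036  0.004  0.021] 13.764930309645507 23.75
15 [ 0. -0. -0.] [ 0.361 -5.555 -1.537] [-1.069 -0.046 -0.066] 13.436277283960582 24.0
18 [ 0. -0. -0.] [ 0.202 -5.04  -2.065] [-1.061 -0.116 -0.137] 13.312647310053693 24.25
```

```bash
python3 - <<'E'
from grasp import *
from workcell import vision
np.set_printoptions(precision=3,suppress=True)
for d in [*range(21,49,3),50]:
    p,q=pose(np.radians(d));env.movel(p,q,feed=.03)
    s=monitor.sense()
    if d%6==3 or d==50:print(d,s["tcp_pos"]-p,s["contact_force"],s["wrist_torque"],s["gripper_width"]*94,s["t"])
    if np.linalg.norm(s["contact_force"])>18: print("stop",d,s["contact_force"]);break
env.pause(.3)
for n in("side","top"):
    k=vision.capture(n);np.savez(n+"2.npz",**k);im=k["image"][:,:,::-1]
    im=im[110:250,190:330] if n=="side" else im[130:260,190:360]
    cv2.imwrite(f"pics/{n}2.png",cv2.resize(im,None,fx=4,fy=4,interpolation=cv2.INTER_CUBIC))
E
```

```text
21 [ 0. -0. -0.] [ 0.879 -5.401 -2.77 ] [-1.121 -0.208 -0.137] 13.885418945473845 24.5
27 [ 0. -0. -0.] [ 0.472 -5.748 -3.73 ] [-1.118 -0.106 -0.277] 13.685273458577996 25.0
33 [-0. -0. -0.] [-0.809 -5.187 -1.39 ] [-1.053  0.308 -0.374] 13.51713385434123 25.5
39 [-0.001  0.    -0.   ] [-2.513 -4.4    0.466] [-0.958  0.711 -0.544] 13.911463200329965 26.0
45 [-0.001  0.    -0.   ] [-3.191 -5.165  2.461] [-0.907  0.998 -0.672] 13.71028494820494 26.5
50 [-0.001  0.    -0.   ] [-3.14  -5.283  1.141] [-0.976  0.797 -0.731] 14.078393214935817 27.0
```

View pics/side2.png

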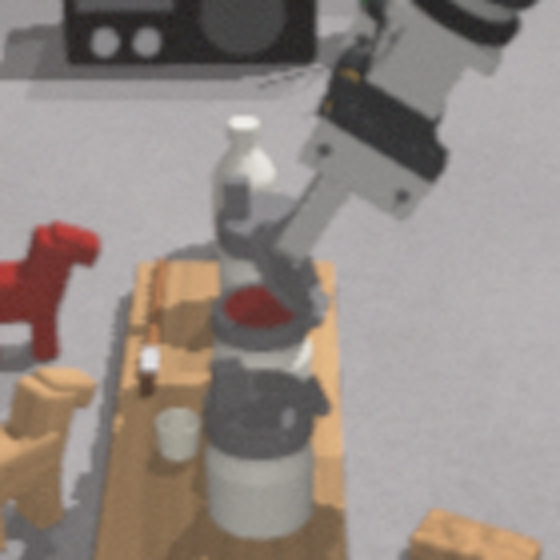

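View pics/top2.png

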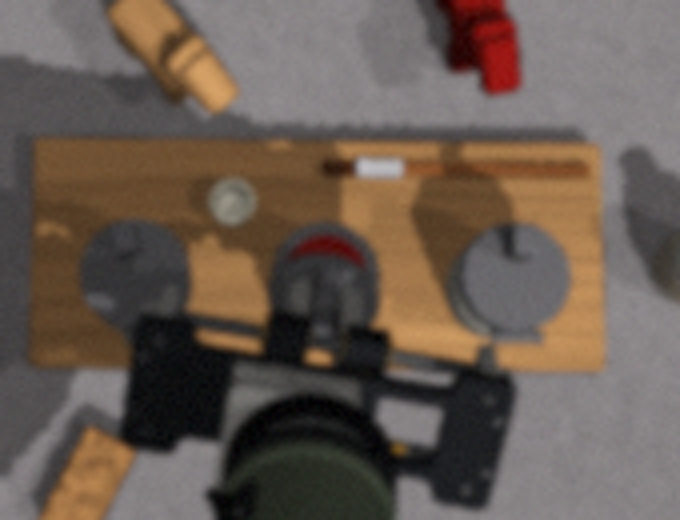

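The lid stands open with red paint visible, at about (255,305) in the side crop and (327,250) in the top crop. The tab is still held and the cup, brush and horses haven't moved. I'll measure the lid angle by fitting a plane to the point cloud.

```bash
python3 - <<'E'
from h import *
np.set_printoptions(precision=4,suppress=True)
C=np.array([.5848,-.0029]);y=-.172
for n in("top2","side2"):
    k=np.load(n+".npz");P=pts(k);im=k["image"].astype(int)
    d=P[...,:2]-C;px=d@[np.cos(y),np.sin(y)];py=d@[-np.sin(y),np.cos(y)];z=P[...,2]
    gray=(im.max(-1)-im.min(-1)<30)
    m=(px>-.04)&(px<.02)&(abs(py)>.010)&(abs(py)<.031)&(z>.103)&(z<.155)&gray
    A=np.c_[px[m],py[m],z[m]]
    # robust plane: RANSAC on z=a*px+b*py+c -> use iterative median
    best=(0,)
    rng=np.random.default_rng(0)
    for _ in range(500):
        a=A[rng.choice(len(A),3,replace=False)];nn=np.cross(a[1]-a[0],a[2]-a[0]);l=np.linalg.norm(nn)
        if l<1e-6: continue
        nn/=l;r=abs((A-a[0])@nn)<.0015
        if abs(nn[1])<.2 and r.sum()>best[0]:best=(r.sum(),r)
    B=A[best[1]];u,s,v=np.linalg.svd(B-B.mean(0));w=v[2]*np.sign(v[2][2])
    print(n,len(A),len(B),"normal",w,"angle",np.degrees(np.arctan2(-w[0],w[2])),"B range",B.min(0),B.max(0))
# bystanders: pixel diff vs start in the top view
a=np.load("top0.npz");b=np.load("top2.npz");df=cv2.absdiff(a["image"],b["image"]).max(-1)
for nm,(y0,y1,x0,x1) in dict(horse1=(120,162,210,255),horse2=(112,156,295,325),jar=(170,206,135,175),bottle=(180,210,355,385),block=(235,270,195,228),cup=(172,188,238,256),brush=(168,178,268,340)).items():
    print(nm,round(float((df[y0:y1,x0:x1]>60).mean()),3))
E
```

```text
top2 157 108 normal [-0.7628  0.0048  0.6466] angle 49.71039941695016 B range [-0.0258 -0.0274  0.1178] [0.0027 0.0307 0.1521]
side2 165 93 normal [-0.7625  0.0125  0.6469] angle 49.69168657116519 B range [-0.0378 -0.0287  0.1048] [-0.0008  0.0309  0.1495]
horse1 0.0
horse2 0.0
jar 0.0
bottle 0.0
block 0.037
cup 0.0
brush 0.0
```

Both views put the lid at 49.7°, and the bystanders have not changed apart from shadow at the block. I'm handing in while holding the tab.

```bash
python3 - <<'E'
from workcell import monitor,ticket
s=monitor.sense();print(s["t"],s["contact_force"],s["gripper_width"]*94)
ticket.hand_in()
E
```

```text
27.4 [-3.13231994 -5.25839654  0.92681743] 13.961502303886956
the job is handed in; nothing more can be done
```

I tapped the three caps from left to right. The left and right ones held firm at about 9–10 N with no more than 0.3 mm of give, while the middle one sank 6 mm at roughly 2–5 N. I then gripped the middle pot's tab, opened its lid along the hinge arc and handed in at 27.4 s, still holding it open.

- **Lid angle:** plane fits in the top and side views both gave 49.7°.
- **Grip:** the jaws were 14 mm apart, the width of the tab, and the outside force was about 6 N, mostly sideways. My estimate of that pot's yaw may be slightly off.
- **Things around the pots:** in the top view the horses, brush, cup, jar and bottle had not changed. About 4% of the pixels around the sanding block had changed, which I took to be the arm's shadow because the block looks to be in the same place; I did not measure it separately.
- **Disagreement:** before the taps, the two cameras differed by about 2 mm on the height of the tabs, which is within the stated calibration. The taps then put the lid tops at 0.103 m, as the text says.

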